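Snap the matching lid on the filled sample box and keep it pressed

ROBOT

A 6-joint arm with a two-finger parallel gripper is mounted at the origin on the work surface. World frame = base frame: x ahead of the robot, y to its left, z up, the work surface at z = 0. Lengths are in m, angles in rad, forces in N, time in s.
With the tool pointing down it reaches from about 0.35 to 0.725 m from the base axis. Payload 6 kg.
Tool frame: the origin (TCP) lies at the very end of the fingers, on their centre line; the grasp point (between the pads) lies 19 mm behind it; z points along the fingers, y is the line along which they close (so a half turn about z gives the same grasp; the last joint's range is limited). The gripper opens to 85 mm and grips with 20 to 120 N. Pads are 22 mm wide; open, the fingers measure 114 mm over their backs; the gripper's body (76 mm by 85 mm) begins 54 mm behind the grasp point. The pads swing forward as they close: fully open they stand 13 mm farther back than shut.
Start: joints at [1.659, 0.04, 0.085, 0, -1.615, -0.334], TCP at [0.146, 0.582, 0.231] pointing down, gripper open.
Joint ranges: [-2.56, 2.56], [-1.29, 2.01], [-1.08, 1.49], [-3.29, 1.98], [-2.81, -0.18], [-2.99, 2.99]. Speed limits (rad/s): [2.57, 2.57, 3.01, 3.14, 3.14, 3.14].

INTERFACE

Orientations are given as a unit quaternion [x, y, z, w].
In Python, from cell import readout, eyes, order gives the robot as it stands.
- The arm moves only by the tool jog_arm, never from a script. Its arguments are lists of equal length, an entry for each row: "dr": the turn, a rotation vector about the tool's x, y, z in rad, a list of three; "xyz": the shift along the tool's x, y, z in m, a list of three; "hand": the gripper's target within -1 to 1 (fully open at 1, half-way at 0, shut at -1). In form: {"dr": [[rx, ry, rz], ...], "xyz": [[x, y, z], ...], "hand": [hand, ...]}. A call has exactly 8 rows; each row is the pose to reach, as a shift and turn from the pose commanded when the call began, along the tool's axes at that moment; what a row does not reach only later rows make up. A row lasts 1/8 s, in which the tool goes at most 62.5 mm and 10.7 degrees, less where a joint would pass 70% of its speed; a pose out of reach is approached as far as the arm can. A call with a gripper value outside its range is refused whole. The fingers move at their own pace and stop on an object; the grip force is fixed at half the most. Time passes only in rows, so rows that repeat a pose let the fingers close, or fill a call up. It gives the time, the measured TCP pose, the force, the opening and the grip force at its end, in the units of the state.
- readout.read_state(): the state, without advancing time (a new reading comes with each control period).
- eyes.grab_frame(name): name is "scene" or "top"; returns the picture (400x640x3 uint8, red, green, blue); there is no depth.
- eyes.get_calibration(name): a dict with "K" (3x3 intrinsics, pixels), "rvec" (rotation vector, rad) and "tvec" (3), from world to camera coordinates, as OpenCV has them. Camera axes: x right, y down, z forward; pixel columns grow to the right and rows downward; lengths in m; the calibration is good to about 2 mm. A picture is of the moment at which its call begins. get_calibration takes no time and is no camera call.
- order.hand_in(): hands the job in; it is judged then, once.
The state is a dict: "t": time; "qpos": joint angles; "joint_velocities": joint speeds; "joint_efforts": joint torques, N m; "ee_pos": TCP position; "orientation": TCP orientation; "contact_force": force on the tool from outside, world axes, zero at the start; "wrist_torque": the same for the moment, N m; "finger_gap": opening from 0.0 (shut) to 1.0 (fully open); "finger_force": force on a finger pad.
Only numpy, scipy, OpenCV 4.12 (cv2) and the standard library are available. Lean on these libraries where they do the work, as an engineer would, in place of code of your own. Each camera call takes 0.05 s, during which the arm holds its last target. There are 200 camera calls.

TASK

One of the two open sample boxes has vials in it, the other is empty. Pick up the lid that matches the filled box, set it on that box and press it straight down until both end clips snap over it and it sits flush all round; then finish while still holding the lid and pressing it down with a firm but not crushing push, without letting go. Leave the other lid and everything else on the worktop where it is.

Things in the scene. Friction and masses are not known exactly. Their poses are not given: they have to be found in the camera images.
- box_long: open long box, blue plastic, fixed. Outside 110 mm (own y) x 66 mm (own x), walls and floor 4 mm, rim 45 mm up; foot plate 142 x 76 mm. At each y end a sprung clip, 26 mm wide, rises to 64 mm; its slope meets the lid's ends 12 mm above home. Origin: centre of underside, at z = 0; z up. Yaw varies.
- box_short: open short box, blue plastic, fixed. Outside 80 mm (own y) x 60 mm (own x), walls and floor 4 mm, rim 45 mm up; foot plate 112 x 70 mm. At each y end a sprung clip, 26 mm wide, rises to 64 mm; its slope meets the lid's ends 12 mm above home. Origin: centre of underside, at z = 0; z up. Yaw varies.
- lid_long: long lid, loose, white, 80 g, fits only the long box, either way round. Plate 114 (own y) x 70 (own x) x 4 mm, top 20 mm above origin; plug below it 99 x 55 x 16 mm, lowest 5 mm tapering to 94 x 50; box opening 102 x 58. Origin: centre of plug's underside, z up; lies plug down on the worktop.
- lid_short: short lid, loose, white, 80 g, fits only the short box, either way round. Plate 84 (own y) x 64 (own x) x 4 mm, top 20 mm above origin; plug below it 69 x 49 x 16 mm, lowest 5 mm tapering to 64 x 44; box opening 72 x 52. Origin: centre of plug's underside, z up; lies plug down on the worktop.
- lid_long_grip (a point): centre of the long lid's grip bar, 32 mm above the lid's origin. Bar: 44 mm along the lid's y, 14 mm thick along its x, 24 mm tall, rising from the plate's top. Pinch it from above across the lid's x; fingertips may rest on the plate.
- lid_short_grip (a point): centre of the short lid's grip bar, 32 mm above the lid's origin. Bar: 44 mm along the lid's y, 14 mm thick along its x, 24 mm tall, rising from the plate's top. Pinch it from above across the lid's x; fingertips may rest on the plate.
- box_long_home (a point): point in the long box, 29 mm above its origin, where its lid's origin lies when home (plate on the rim, axes parallel). On the way down the force climbs to some 8 to 15 N as the clips spread, suddenly drops, and about 9 mm lower the plate stops hard on the rim.
- box_short_home (a point): point in the short box, 29 mm above its origin, where its lid's origin lies when home (plate on the rim, axes parallel). On the way down the force climbs to some 8 to 15 N as the clips spread, suddenly drops, and about 9 mm lower the plate stops hard on the rim.
- vials: round dark insert 46 mm across carrying six small capped vials, 21 mm tall in all, standing on the floor in the middle of the filled box (long or short, it varies); stays below the lid's plug. Origin: centre of its underside.
- empty_insert: the same round insert, 6 mm tall, without vials, in the middle of the empty box. Origin: centre of its underside.
- box_long_left (a joint): snap clip at the own +y end of the long box: 0 m = relaxed (also with the lid home under it), grows as it is spread outwards, about 0.003 as the lid's end passes, 0.007 at most. Spring 1500 N/m, 2 N preload.
- box_long_right (a joint): snap clip at the own -y end of the long box: 0 m = relaxed (also with the lid home under it), grows as it is spread outwards, about 0.003 as the lid's end passes, 0.007 at most. Spring 1500 N/m, 2 N preload.
- box_short_left (a joint): snap clip at the own +y end of the short box: 0 m = relaxed (also with the lid home under it), grows as it is spread outwards, about 0.003 as the lid's end passes, 0.007 at most. Spring 1500 N/m, 2 N preload.
- box_short_right (a joint): snap clip at the own -y end of the short box: 0 m = relaxed (also with the lid home under it), grows as it is spread outwards, about 0.003 as the lid's end passes, 0.007 at most. Spring 1500 N/m, 2 N preload.
- dish: bystander: closed round dish 60 mm across, 15 mm tall, near the middle between the boxes. Origin: centre of the underside.
- jar: bystander: small jar with a screw cap, 36 mm across, 50 mm tall, between the boxes. Origin: centre of the underside.
- well_plate: bystander: flat clear well plate 128 (own y) x 86 x 15 mm, on the right. Origin: centre of the underside.
- pipette: bystander: hand pipette lying flat on the left, about 275 mm long along own x, 28 mm tall. Origin: under the middle of its body.
- tweezers: bystander: steel tweezers lying between the two lids, about 127 mm long along own x, 9 mm wide, 6 mm tall. Origin: centre of the underside.
Not all that is in view belongs to the job. Leave any pink look-alike of the box_short alone.

How it is judged:
On the way, in this order (a step that is already met when the one before it is completed fails the run):
1. the lid that matches the filled box is lifted clear of the worktop in the gripper (((horizontal distance between vials and box_long below 0.02 m and height (world z) of lid_long above 0.045 m and contact force between the fingers and lid_long above 0.5 N) or (horizontal distance between vials and box_short below 0.02 m and height (world z) of lid_short above 0.045 m and contact force between the fingers and lid_short above 0.5 N))), for 0.2 s.
2. that lid is snapped home on the filled box (((horizontal distance between vials and box_long below 0.02 m and z of lid_long in the frame of box_long below 0.0305 m and horizontal distance between lid_long and box_long below 0.004 m and angle between the y axis of lid_long and the y axis of box_long, either way round below 0.08 rad and angle between lid_long's own z axis and vertical below 0.04 rad and value of joint each of box_long_left, box_long_right below 0.0015 m) or (horizontal distance between vials and box_short below 0.02 m and z of lid_short in the frame of box_short below 0.0305 m and horizontal distance between lid_short and box_short below 0.004 m and angle between the y axis of lid_short and the y axis of box_short, either way round below 0.08 rad and angle between lid_short's own z axis and vertical below 0.04 rad and value of joint each of box_short_left, box_short_right below 0.0015 m))), for 0.1 s.
At the end, for the whole second after the job is handed in: The filled box's own lid is home on it: origin under 30.5 mm above the box's, within 4 mm of its centre, 0.08 rad of its direction, tilt under 0.04 rad, both clips back below 1.5 mm; the gripper still touches it (over 1 N) and it is pressed on the box with 4 to 45 N, at rest ((((horizontal distance between vials and box_long below 0.02 m and z of lid_long in the frame of box_long below 0.0305 m and horizontal distance between lid_long and box_long below 0.004 m and angle between the y axis of lid_long and the y axis of box_long, either way round below 0.08 rad and angle between lid_long's own z axis and vertical below 0.04 rad and value of joint each of box_long_left, box_long_right below 0.0015 m) and contact force between lid_long and box_long between 4 and 45 N and contact force between the fingers and lid_long above 1 N and linear speed of lid_long below 0.01 m/s) or ((horizontal distance between vials and box_short below 0.02 m and z of lid_short in the frame of box_short below 0.0305 m and horizontal distance between lid_short and box_short below 0.004 m and angle between the y axis of lid_short and the y axis of box_short, either way round below 0.08 rad and angle between lid_short's own z axis and vertical below 0.04 rad and value of joint each of box_short_left, box_short_right below 0.0015 m) and contact force between lid_short and box_short between 4 and 45 N and contact force between the fingers and lid_short above 1 N and linear speed of lid_short below 0.01 m/s))); the arm keeps its last pose, push and grip.
It fails at once if the lid of the empty box is moved more than 30 mm ((horizontal distance between vials and box_long below 0.02 m and distance of lid_short from where it was at the start of the episode above 0.03 m) or (horizontal distance between vials and box_short below 0.02 m and distance of lid_long from where it was at the start of the episode above 0.03 m)).
It fails at once if a bystander is moved more than 30 mm (distance of any of dish, jar, well_plate, pipette, tweezers from where it was at the start of the episode above 0.03 m).
It also fails if it takes over 37 s, if anything falls off the work surface, if the arm or the gripper's body presses on something with over 40 N, if the wrist force passes 120 N, or if a joint passes its speed limit or range.

## Working session

There is one attempt and no reset: what is moved stays moved. The work goes in short steps, Python scripts to look and compute and a tool call to move; the robot and the scene stay as the last step left them, time stands still between calls to the robot, and variables do not carry over. Pictures are saved under pics/ and viewed, at most 10 in all, crops included, and the job is handed in when it is done.

Besides the shell and the picture viewer there is one more tool, called after ">>>" as name(argument=value, ...) on one line, values as JSON. jog_arm: Moves the arm, as the interface text tells. Its arguments: {"type":"object","properties":{"dr":{"type":"array","items":{"type":"array","items":{"type":"number"}}},"xyz":{"type":"array","items":{"type":"array","items":{"type":"number"}}},"hand":{"type":"array","items":{"type":"number"}}},"required":["dr","xyz","hand"]}

```bash
mkdir -p pics; ls; python3 - <<'E'
from cell import readout,eyes
import cv2,numpy as np
s=readout.read_state();print({k:np.round(v,3).tolist() for k,v in s.items()})
for n in("scene","top"):
    c=eyes.get_calibration(n);R=cv2.Rodrigues(np.array(c["rvec"],float))[0]
    print(n,np.round(c["K"],1).tolist(),np.round(-R.T@np.array(c["tvec"]).ravel(),3),np.round(R,2).tolist())
    cv2.imwrite(f"pics/{n}0.png",eyes.grab_frame(n)[:,:,::-1])
E
```

```text
pics
{'t': 0.0, 'qpos': [1.659, 0.041, 0.084, -0.0, -1.616, -0.334], 'joint_velocities': [-0.0, -0.0, 0.001, -0.001, -0.001, 0.001], 'joint_efforts': [0.0, -36.82, 34.741, 6.932, -0.005, 0.0], 'ee_pos': [0.146, 0.582, 0.23], 'orientation': [0.992, -0.123, -0.0, 0.001], 'contact_force': [0.087, 0.108, -0.095], 'wrist_torque': [0.029, 0.024, 0.025], 'finger_force': 0.0, 'finger_gap': 0.999}
scene [[441.5, 0.0, 317.4], [0.0, 441.5, 201.5], [0.0, 0.0, 1.0]] [1.103 0.341 0.996] [[-0.54, 0.84, 0.0], [0.7, 0.45, -0.56], [-0.47, -0.3, -0.83]]
top [[420.2, 0.0, 317.0], [0.0, 420.2, 195.3], [0.0, 0.0, 1.0]] [ 0.427 -0.003  1.415] [[-0.01, -1.0, 0.01], [-0.99, 0.0, -0.11], [0.11, -0.01, -0.99]]
```

View pics/scene0.png

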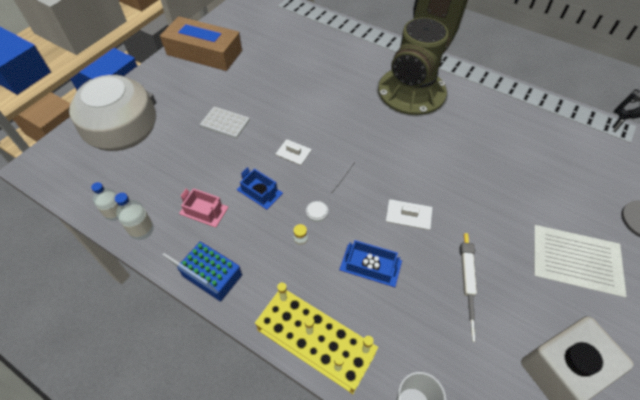

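View pics/top0.png

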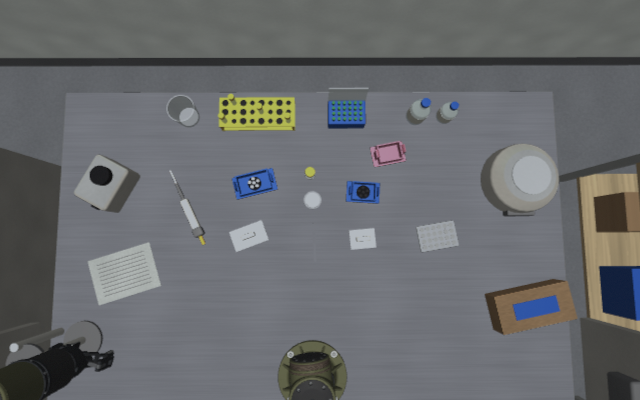

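The top view shows the vials (white caps) in the long blue box at (255,183), so the long lid is needed; it lies at (248,236). In the scene view the box is at (371,262) and the lid at (410,213). Next I zoom in on both.

```bash
python3 - <<'E'
import cv2,numpy as np
t=cv2.imread("pics/top0.png");s=cv2.imread("pics/scene0.png")
def cr(i,u,v,w,h):return cv2.resize(i[v:v+h,u:u+w],(400,300),interpolation=cv2.INTER_CUBIC)
a=np.hstack([cr(t,225,160,60,45),cr(t,220,215,60,45)]);b=np.hstack([cr(s,332,232,80,60),cr(s,375,185,80,60)])
cv2.imwrite("pics/m.png",np.vstack([a,b]))
for n,i in(("top",t),("scene",s)):
    for nm,(u,v,w,h) in {"box":(225,160,60,45) if n=="top" else (332,232,80,60),"lid":(220,215,60,45) if n=="top" else (375,185,80,60)}.items():
        c=i[v:v+h,u:u+w].astype(int)
        m=((c[...,0]-c[...,2])>50) if nm=="box" else (c.min(2)>165)
        m=m.astype(np.uint8); k=max(cv2.findContours(m,0,1)[0],key=cv2.contourArea)
        r=cv2.minAreaRect(k);print(n,nm,m.sum(),np.round(np.array(r[0])+[u,v],2),np.round(r[1],1),round(r[2],1),np.round(cv2.boxPoints(r)+[u,v],1).tolist())
E
```

```text
top box 811 [254.03 182.62] [23.  42.4] 76.0 [[230.6, 176.6], [271.8, 166.3], [277.4, 188.6], [236.2, 198.9]]
top lid 659 [248.39 235.54] [20.5 33.8] 69.4 [[229.0, 231.9], [260.6, 220.0], [267.8, 239.2], [236.2, 251.1]]
scene box 1750 [371.64 262.04] [58.9 34.6] 17.1 [[338.4, 269.9], [348.6, 236.9], [404.9, 254.2], [394.7, 287.2]]
scene lid 974 [409.13 213.73] [46.  23.2] 9.8 [[384.5, 221.3], [388.5, 198.4], [433.8, 206.2], [429.8, 229.1]]
```

View pics/m.png

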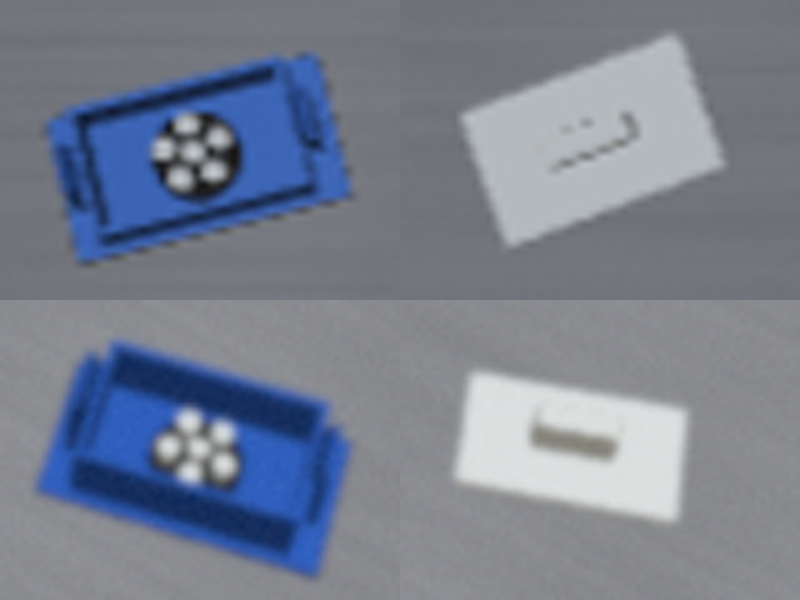

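The crops confirm it. In the top view the box shows its whole foot plate (142x76 mm), with the rim inside it, and the lid's plate outline is clean in both views. I'll work at sub-pixel level and triangulate heights.

```bash
cat > h.py <<'E'
import cv2,numpy as np
from cell import eyes,readout
C={n:eyes.get_calibration(n) for n in("top","scene")}
def ray(n,uv):
    c=C[n];R=cv2.Rodrigues(np.array(c["rvec"],float))[0];K=np.array(c["K"],float)
    return -R.T@np.array(c["tvec"],float).ravel(),R.T@np.linalg.inv(K)@np.array([*uv,1.])
def plane(n,uv,z):
    o,d=ray(n,uv);return o+d*(z-o[2])/d[2]
def tri(a,b):
    (o,d),(p,e)=ray("top",a),ray("scene",b)
    s=np.linalg.lstsq(np.c_[d,-e],p-o,rcond=None)[0];x,y=o+d*s[0],p+e*s[1]
    return (x+y)/2,np.linalg.norm(x-y)
def blob(img,box,f,S=8):
    """largest contour (full-res pixel coords) of f(crop bgr) after upscaling"""
    u,v,w,h=box;c=cv2.resize(img[v:v+h,u:u+w],None,fx=S,fy=S,interpolation=cv2.INTER_CUBIC).astype(int)
    k=max(cv2.findContours(f(c).astype(np.uint8),0,1)[0],key=cv2.contourArea)
    return ((k[:,0]+.5)/S-.5+[u,v]).astype(np.float32)
def onplane(n,k,z):
    """rectangle of contour projected to plane: centre, sizes, yaw of the LONG axis"""
    P=np.array([plane(n,p,z)[:2] for p in k],np.float32)
    hull=cv2.convexHull(P*1000);(c,(a,b),t)=cv2.minAreaRect(hull)
    m=cv2.moments(hull);ym=.5*np.arctan2(2*m["mu11"],m["mu20"]-m["mu02"])
    y=np.radians(t if a>b else t+90)
    return np.round([*c,max(a,b),min(a,b),np.degrees(y),np.degrees(ym),m["m10"]/m["m00"],m["m01"]/m["m00"]],1)
white=lambda T:(lambda c:c.min(2)>T)
blue=lambda c:(c[...,0]-c[...,2])>45
def quad(k): # corner pixels
    return cv2.boxPoints(cv2.minAreaRect(k))
def centre(k):
    m=cv2.moments(cv2.convexHull(k));return np.array([m["m10"],m["m01"]])/m["m00"]
E
python3 - <<'E'
from h import *
t=cv2.imread("pics/top0.png");s=cv2.imread("pics/scene0.png")
for T,U in((150,185),(140,180)):
    kt=blob(t,(220,215,60,45),white(T));ks=blob(s,(375,185,80,60),white(U))
    print("lid",onplane("top",kt,.02),onplane("scene",ks,.02),"tri",tri(centre(kt),centre(ks)))
kb=blob(t,(225,160,60,45),blue);print("box",onplane("top",kb,0.0),onplane("top",kb,0.004))
ca=blob(t,(225,160,60,45),lambda c:cv2.morphologyEx((c.min(2)>130).astype(np.uint8),3,np.ones((25,25)))*(c[...,0]-c[...,2]<40)) if 0 else None
def caps(n,i,b,T):
    u,v,w,h=b;c=cv2.resize(i[v:v+h,u:u+w],None,fx=8,fy=8,interpolation=cv2.INTER_CUBIC).astype(int)
    P=np.argwhere((c.min(2)>T)&(abs(c[...,0]-c[...,2])<50))[:,::-1];return (np.array((P.min(0)+P.max(0))/2+.5)/8-.5+[u,v],(P.mean(0)+.5)/8-.5+[u,v])
a,b=caps("top",t,(240,170,30,26),165),caps("scene",s,(355,245,30,32),165)
print(a,b,[tri(x,y) for x,y in zip(a,b)])
# scene foot front corners
ks=blob(s,(332,232,80,60),blue);i=ks[:,0].argmin();j=ks[:,1].argmax();print(ks[i],ks[j],plane("scene",ks[i],0),plane("scene",ks[j],0))
E
```

```text
lid [449.6 206.7 114.6  70.5 110.4 -69.5 449.6 206.8] [448.5 205.3 114.3  70.1 110.3 -69.9 448.4 205.4] tri (array([0.44953621, 0.206453  , 0.02102117]), np.float64(0.0005475481716106113))
lid [449.6 206.7 116.3  71.9 110.5 -69.5 449.7 206.7] [448.4 205.3 115.1  71.1 110.3 -69.9 448.4 205.4] tri (array([0.4495691 , 0.20645531, 0.02110862]), np.float64(0.00047768655329024766))
box [628.2 192.6 144.7  81.3 104.  -76.2 628.  192.4] [627.7 192.1 144.2  81.1 104.  -76.2 627.4 191.9]
(array([253.125 , 182.1875]), array([253.16264996, 182.47038346])) (array([370.8125, 260.8125]), array([371.32819905, 261.02402251])) [(array([0.62652285, 0.190571  , 0.02821615]), np.float64(0.0030198909076200324)), (array([0.62563601, 0.19115777, 0.02631315]), np.float64(0.0020223255218563855))]
[338.6875 268.6875] [393.6875 286.9375] [0.67519645 0.12848256 0.        ] [0.644686  0.2648844 0.       ]
```

Findings:
- **Lid:** centre (0.449, 0.206), long axis at 110.4°, plate top at z ≈ 0.021. It should be 0.020, and the size fits.
- **Box:** centre ≈ (0.6255, 0.190), yaw ≈ 104°.

Now I go above the lid.

```bash
cat >> h.py <<'E'
from scipy.spatial.transform import Rotation as Ro
def to(p,yawdeg,s=None):
    """shift/turn in tool axes to reach TCP p, tool down, tool y at world yaw"""
    s=s or readout.read_state();R=Ro.from_quat(s["orientation"])
    y=np.radians(yawdeg);Y=np.array([np.cos(y),np.sin(y),0]);Z=np.array([0,0,-1.]);G=Ro.from_matrix(np.c_[np.cross(Y,Z),Y,Z])
    print("xyz",np.round(R.inv().apply(np.array(p)-s["ee_pos"]),4),"dr",np.round((R.inv()*G).as_rotvec(),4),"ee",np.round(s["ee_pos"],4),"t",s["t"])
E
python3 -c "
from h import *
to((.449,.206,.12),200.4)"
```

```text
xyz [0.3855 0.2905 0.1109] dr [ 1.40e-03 -8.00e-04  9.69e-01] ee [0.1458 0.5817 0.2304] t 0.1
```

>>> jog_arm(dr=[[0,0,0.12],[0,0,0.24],[0,0,0.36],[0,0,0.48],[0,0,0.6],[0,0,0.73],[0,0,0.85],[0,0,0.969]], xyz=[[0.048,0.036,0.012],[0.096,0.072,0.025],[0.144,0.109,0.04],[0.193,0.145,0.055],[0.241,0.182,0.07],[0.289,0.218,0.085],[0.337,0.254,0.1],[0.3855,0.2905,0.111]], hand=[0.5,0,0,0,0,0,0,0])

```text
t: 1.1
ee_pos: [0.4498, 0.2045, 0.1195]
orientation: [0.82, -0.572, -0.0, 0.0]
contact_force: [0.7, 0.5, 1.0]
finger_gap: 0.5
finger_force: 0.0
```

```bash
python3 -c "
from h import *
to((.449,.206,.023),200.4)"
```

```text
xyz [-0.0016  0.0002  0.0965] dr [ 0.0004  0.0001 -0.0037] ee [0.4498 0.2045 0.1195] t 1.1
```

>>> jog_arm(dr=[[0,0,0],[0,0,0],[0,0,0],[0,0,0],[0,0,0],[0,0,0],[0,0,0],[0,0,0]], xyz=[[0,0,0.03],[0,0,0.06],[0,0,0.08],[0,0,0.09],[0,0,0.096],[0,0,0.096],[0,0,0.096],[0,0,0.096]], hand=[-0.2,-0.2,-0.2,-0.2,-0.2,-0.2,-1,-1])

```text
t: 2.1
ee_pos: [0.4497, 0.2068, 0.0254]
orientation: [0.821, -0.571, 0.0, -0.001]
contact_force: [-0.4, 0.4, 2.3]
finger_gap: 0.144
finger_force: 61.2
```

>>> jog_arm(dr=[[0,0,0],[0,0,0],[0,0,0],[0,0,0],[0,0,0],[0,0,0],[0,0,0],[0,0,0]], xyz=[[0,0,0],[0,0,0],[0,0,0],[0,0,0],[0,0,-0.01],[0,0,-0.03],[0,0,-0.055],[0,0,-0.08]], hand=[-1,-1,-1,-1,-1,-1,-1,-1])

```text
t: 3.1
ee_pos: [0.4488, 0.206, 0.1049]
orientation: [0.821, -0.571, -0.0, 0.001]
contact_force: [0.2, -1.4, -0.4]
finger_gap: 0.147
finger_force: 60.7
```

```bash
python3 -c "
from h import *
to((.586,.180,.12),193.9)"
```

```text
xyz [ 0.0722 -0.1195 -0.0152] dr [ 0.0011 -0.0004  0.1133] ee [0.4488 0.206  0.1049] t 3.1
```

```bash
python3 -c "
from h import *
to((.6255,.190,.115),193.9)"
```

```text
xyz [ 0.0766 -0.16   -0.0103] dr [ 0.0011 -0.0004  0.1133] ee [0.4488 0.206  0.1049] t 3.1
```

>>> jog_arm(dr=[[0,0,0],[0,0,0.02],[0,0,0.05],[0,0,0.08],[0,0,0.1],[0,0,0.113],[0,0,0.113],[0,0,0.113]], xyz=[[0,0,-0.01],[0.012,-0.025,-0.01],[0.03,-0.062,-0.01],[0.048,-0.1,-0.01],[0.065,-0.135,-0.01],[0.0766,-0.16,-0.01],[0.0766,-0.16,-0.01],[0.0766,-0.16,-0.01]], hand=[-1,-1,-1,-1,-1,-1,-1,-1])

```text
t: 4.1
ee_pos: [0.6252, 0.1902, 0.1133]
orientation: [0.788, -0.616, -0.0, 0.001]
contact_force: [-0.3, 0.6, 0.5]
finger_gap: 0.146
finger_force: 60.7
```

```bash
python3 -c "
from h import *
to((.6255,.190,.115),193.9)
for n in('top','scene'): cv2.imwrite(f'pics/{n}1.png',eyes.grab_frame(n)[:,:,::-1])
t=cv2.imread('pics/top1.png');s=cv2.imread('pics/scene1.png')
c=lambda i,u,v:cv2.resize(i[v:v+60,u:u+80],(400,300),interpolation=cv2.INTER_CUBIC)
cv2.imwrite('pics/m1.png',np.hstack([c(t,215,150),c(s,332,222)]))
"
```

```text
xyz [ 0.0002 -0.0002 -0.0017] dr [ 0.0018 -0.0003  0.0003] ee [0.6252 0.1902 0.1133] t 4.1
```

View pics/m1.png

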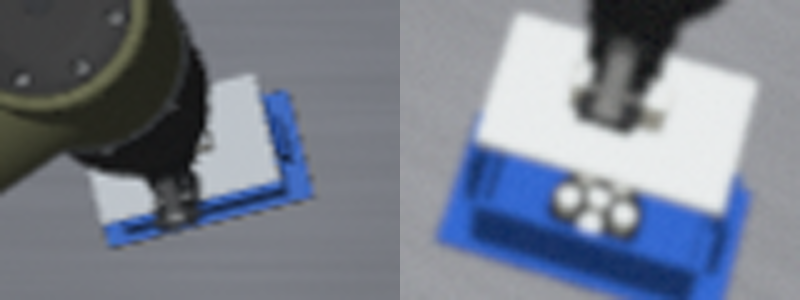

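The lid hangs level and roughly parallel over the box: in the scene crop its plate spans (475,140)–(757,80), with the box foot below it. I'll compare lid and box within the same view to cancel calibration bias.

```bash
python3 - <<'E'
from h import *
s1=cv2.imread("pics/scene1.png");s0=cv2.imread("pics/scene0.png");t0=cv2.imread("pics/top0.png")
ks=blob(s1,(415-78,222,75,45),white(165));print("lid held, scene",onplane("scene",ks,.108))
# foot front edge by line fit, both views, z=0
def side(n,k,A,B):
    P=np.array([plane(n,p,0)[:2] for p in k]);P=P*1000;A=np.array(A);B=np.array(B);d=(B-A)/np.linalg.norm(B-A);nn=np.array([-d[1],d[0]])
    L=np.linalg.norm(B-A);q=P-A;m=(abs(q@nn)<4)&(q@d>.12*L)&(q@d<.88*L);vx,vy,x,y=cv2.fitLine(P[m].astype(np.float32),cv2.DIST_HUBER,0,.01,.01).ravel()
    return np.array([x,y]),np.array([vx,vy]),m.sum()
def inter(a,b):
    t=np.linalg.solve(np.c_[a[1],-b[1]],b[0]-a[0]);return a[0]+t[0]*a[1]
c=np.array([625.5,190.]);y=np.radians(103.9);Y=np.array([np.cos(y),np.sin(y)]);X=np.array([Y[1],-Y[0]])
cor=lambda a,b:c+a*38*X+b*71*Y
for n,i,b in(("scene",s0,(332,232,80,60)),("top",t0,(225,160,60,45))):
    k=blob(i,b,blue)
    for nm,A,B in(("+x",cor(1,-1),cor(1,1)),("-x",cor(-1,-1),cor(-1,1)),("+y",cor(-1,1),cor(1,1)),("-y",cor(-1,-1),cor(1,-1))):
        p,d,m=side(n,k,A,B);N=X if "x" in nm else Y
        print(n,nm,"off",round(float((p-c)@N),1),"yaw",round(np.degrees(np.arctan2(d[1],d[0]))%180-(0 if "x" in nm else -90),1),m)
for n,uv in(("top",(253.15,182.35)),("scene",(371.1,260.9))):print(n,"vials",np.round(plane(n,uv,.025)*1000,1))
k=blob(t0,(220,215,60,45),white(150));
E
```

```text
lid held, scene [624.  188.5 120.2  78.7 103.9 -76.4 622.6 188.3]
scene +x off 36.8 yaw 104.0 343Traceback (most recent call last):
  File "<stdin>", line 16, in <module>
  File "<stdin>", line 7, in side
cv2.error: OpenCV(4.12.0) /io/opencv/modules/imgproc/src/linefit.cpp:50: error: (-215:Assertion failed) count > 0 in function 'fitLine2D_wods'
```

```bash
python3 - <<'E'
from h import *
s1=cv2.imread("pics/scene1.png");s0=cv2.imread("pics/scene0.png");t0=cv2.imread("pics/top0.png");t1=cv2.imread("pics/top1.png")
c=np.array([625.5,190.]);y=np.radians(103.9);Y=np.array([np.cos(y),np.sin(y)]);X=np.array([Y[1],-Y[0]])
def sides(tag,n,k,z,hx,hy,tol=4):
    P=np.array([plane(n,p,z)[:2] for p in k])*1000-c
    for nm,N,D,h,l in(("+x",X,Y,hx,hy),("-x",-X,Y,hx,hy),("+y",Y,X,hy,hx),("-y",-Y,X,hy,hx)):
        m=(abs(P@N-h)<tol)&(abs(P@D)<.75*l)
        if m.sum()<40: continue
        a,b=np.polyfit(P[m]@D,P[m]@N,1);print(tag,n,nm,"excess",round(b-h,1),"slope deg",round(np.degrees(a),1),m.sum())
sides("foot","scene",blob(s0,(332,232,80,60),blue),0,38,71)
sides("foot","top",blob(t0,(225,160,60,45),blue),0,38,71)
ks=blob(s1,(415-78,222,75,45),white(150));sides("lid","scene",ks,.108,35,57,6)
kt=blob(t1,(215,150,80,60),white(140));sides("lid","top",kt,.108,35,57,6)
for n,uv in(("top",(253.15,182.35)),("scene",(371.1,260.9))):
    v=plane(n,uv,.025)[:2]*1000-c;print(n,"vials x,y",np.round([v@X,v@Y],1))
E
```

```text
foot scene +x excess -1.2 slope deg -0.1 339
foot scene +y excess 0.6 slope deg 0.0 162
foot scene -y excess 1.1 slope deg 0.2 154
foot top -x excess -1.3 slope deg 0.0 245
foot top +y excess 2.1 slope deg 0.6 130
foot top -y excess -1.1 slope deg 0.1 128
lid scene +x excess -0.3 slope deg 0.2 271
lid scene -x excess 0.4 slope deg -0.1 76
lid scene +y excess 2.7 slope deg -6.3 135
lid scene -y excess 4.2 slope deg -3.3 42
lid top +x excess -10.9 slope deg -15.7 42
lid top -x excess -1.1 slope deg -3.9 105
lid top -y excess -0.8 slope deg 0.8 128
top vials x,y [0.9 2.2]
scene vials x,y [-0.2 -0.6]
```

Yaw agrees within 0.2° and the centre within about 1 mm. I add 0.5 mm along the box's +y and go down to rim entry.

>>> jog_arm(dr=[[0,0,0],[0,0,0],[0,0,0],[0,0,0],[0,0,0],[0,0,0],[0,0,0],[0,0,0]], xyz=[[-0.0005,0,0.01],[-0.0005,0,0.02],[-0.0005,0,0.03],[-0.0005,0,0.036],[-0.0005,0,0.04],[-0.0005,0,0.043],[-0.0005,0,0.045],[-0.0005,0,0.045]], hand=[-1,-1,-1,-1,-1,-1,-1,-1])

```text
t: 5.2
ee_pos: [0.6258, 0.1909, 0.0694]
orientation: [0.788, -0.616, 0.0, -0.0]
contact_force: [-0.3, -0.3, -1.0]
finger_gap: 0.147
finger_force: 60.7
```

```bash
python3 -c "
from h import *
s=readout.read_state();print(s['ee_pos'],s['contact_force'],s['wrist_torque'],s['orientation'])
for n in('top','scene'): cv2.imwrite(f'pics/{n}2.png',eyes.grab_frame(n)[:,:,::-1])
t=cv2.imread('pics/top2.png');s=cv2.imread('pics/scene2.png')
c=lambda i,u,v:cv2.resize(i[v:v+60,u:u+80],(400,300),interpolation=cv2.INTER_CUBIC)
cv2.imwrite('pics/m2.png',np.hstack([c(t,215,150),c(s,332,222)]))
"
```

```text
[0.62580515 0.19092326 0.06942352] [-0.29467039 -0.25506606 -0.99969948] [0.05278657 0.05717021 0.01396444] [ 7.87620877e-01 -6.16160155e-01  5.12233418e-05 -1.17764242e-04]
```

View pics/m2.png

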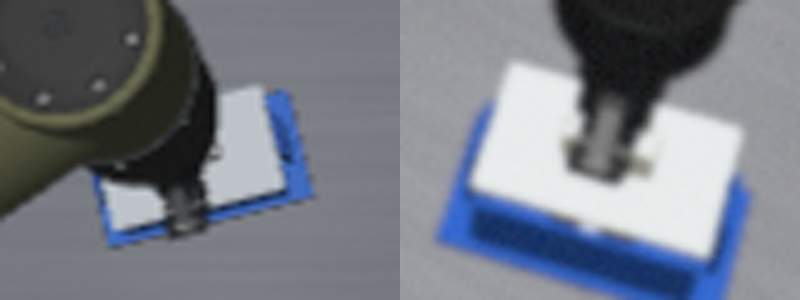

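The plate sits centred between the clips in both views, just above the rim, with no contact yet. I continue slowly.

>>> jog_arm(dr=[[0,0,0],[0,0,0],[0,0,0],[0,0,0],[0,0,0],[0,0,0],[0,0,0],[0,0,0]], xyz=[[0,0,0.001],[0,0,0.002],[0,0,0.003],[0,0,0.0035],[0,0,0.004],[0,0,0.0045],[0,0,0.005],[0,0,0.005]], hand=[-1,-1,-1,-1,-1,-1,-1,-1])

```text
t: 6.3
ee_pos: [0.6264, 0.191, 0.0656]
orientation: [0.788, -0.616, 0.001, -0.001]
contact_force: [0.1, 1.0, 6.7]
finger_gap: 0.153
finger_force: 61.6
```

>>> jog_arm(dr=[[0,0,0],[0,0,0],[0,0,0],[0,0,0],[0,0,0],[0,0,0],[0,0,0],[0,0,0]], xyz=[[0,0,0.0005],[0,0,0.001],[0,0,0.0015],[0,0,0.002],[0,0,0.0025],[0,0,0.003],[0,0,0.003],[0,0,0.003]], hand=[-1,-1,-1,-1,-1,-1,-1,-1])

```text
t: 7.3
ee_pos: [0.6269, 0.1911, 0.0636]
orientation: [0.788, -0.616, 0.001, -0.001]
contact_force: [-0.1, 0.4, 8.3]
finger_gap: 0.15
finger_force: 62.0
```

>>> jog_arm(dr=[[0,0,0],[0,0,0],[0,0,0],[0,0,0],[0,0,0],[0,0,0],[0,0,0],[0,0,0]], xyz=[[0,0,0.0005],[0,0,0.001],[0,0,0.0015],[0,0,0.002],[0,0,0.0025],[0,0,0.003],[0,0,0.0035],[0,0,0.004]], hand=[-1,-1,-1,-1,-1,-1,-1,-1])

```text
t: 8.3
ee_pos: [0.6259, 0.1909, 0.0573]
orientation: [0.788, -0.616, 0.0, -0.0]
contact_force: [1.0, 1.2, 3.5]
finger_gap: 0.147
finger_force: 61.3
```

The force peaked and dropped, so the clips have passed the lid's ends. I press it to the rim.

>>> jog_arm(dr=[[0,0,0],[0,0,0],[0,0,0],[0,0,0],[0,0,0],[0,0,0],[0,0,0],[0,0,0]], xyz=[[0,0,0.001],[0,0,0.002],[0,0,0.003],[0,0,0.0035],[0,0,0.004],[0,0,0.0045],[0,0,0.005],[0,0,0.005]], hand=[-1,-1,-1,-1,-1,-1,-1,-1])

```text
t: 9.3
ee_pos: [0.6259, 0.1908, 0.0543]
orientation: [0.788, -0.616, 0.001, -0.0]
contact_force: [-3.1, 0.2, 11.1]
finger_gap: 0.149
finger_force: 62.3
```

>>> jog_arm(dr=[[0,0,0],[0,0,0],[0,0,0],[0,0,0],[0,0,0],[0,0,0],[0,0,0],[0,0,0]], xyz=[[0,0,0.0005],[0,0,0.001],[0,0,0.0015],[0,0,0.002],[0,0,0.002],[0,0,0.002],[0,0,0.002],[0,0,0.002]], hand=[-1,-1,-1,-1,-1,-1,-1,-1])

```text
t: 10.3
ee_pos: [0.626, 0.1907, 0.0543]
orientation: [0.788, -0.616, 0.001, -0.0]
contact_force: [-7.2, 0.2, 18.8]
finger_gap: 0.149
finger_force: 63.4
```

```bash
python3 -c "
from h import *
for n in('top','scene'): cv2.imwrite(f'pics/{n}3.png',eyes.grab_frame(n)[:,:,::-1])
s=readout.read_state();print(s['ee_pos'],s['contact_force'],s['wrist_torque'],s['orientation'])
t=cv2.imread('pics/top3.png');s=cv2.imread('pics/scene3.png')
c=lambda i,u,v:cv2.resize(i[v:v+60,u:u+80],(400,300),interpolation=cv2.INTER_CUBIC)
cv2.imwrite('pics/m3.png',np.hstack([c(t,215,150),c(s,332,222)]))
"
```

```text
[0.62597491 0.1907577  0.054344  ] [-8.82115797  0.37369225 18.88180897] [ 0.05685489  2.79386166 -0.02388742] [ 7.87835411e-01 -6.15885025e-01  8.89957227e-04 -4.57548875e-04]
```

View pics/m3.png

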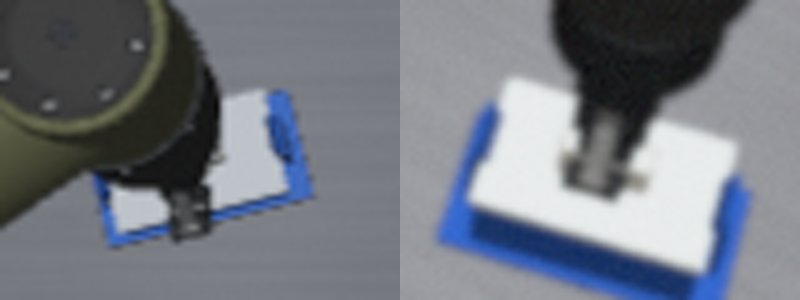

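The lid is flush and both clips lap over its ends (scene crop: left at (488,140), right at (722,225)). It has stopped hard at the predicted height, with a push of about 19 N. I'm handing it in.

```bash
python3 -c "
from cell import order
print(order.hand_in())"
```

```text
the job is handed in; nothing more can be done
None
```

The long lid is snapped home on the filled long box, with both clips over its ends, and the arm is still holding it down with about 19 N; I handed the job in at about 10 s, and no verdict was returned.

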